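# Set the fence of a clay strip cutter against its preset stop

### The job

Take the green fence, slide its bar into the tunnel of the cutting jig's aluminium guide, and push gently until you feel it come fully home against the preset stop hidden inside, without shoving that stop back. Let go of it there, resting on the jig's board, and leave the orange fence and the ware and tools around it alone.

Things in the scene. Friction and masses are not known exactly. Their poses are not given: they have to be found in the camera images.
- fence_grip (a point): Green fence (loose, 0.18-0.36 kg), a T: upright green plate 14 mm thick (x), 90 wide (y), 70 high; from the foot of its front face an aluminium bar 20 wide, 16 high runs 150 mm along +x. This point: middle of the plate's thickness and width, 48 mm above the underside of plate and bar. x along the bar to its free end, z up. Pinch the plate across its thickness, fingertips above the bar.
- fence_tip (a point): Middle of the end face of the green fence's bar: 157 mm ahead (+x) of fence_grip, 40 mm below it, 8 mm above the underside. Same axes.
- jig: Fixed jig: plywood board 290 x 120 mm, 12 thick, carrying an aluminium guide block 165 long, 100 wide, its top 44 mm above the board, black knob 16 mm higher near its back. Origin at table height under the middle of the guide's front face; x points into the tunnel, z up. Board from x = -130 to +160 mm; the tunnel runs along x on the centre line, open only at x = 0; its floor is the board.
- mouth (a point): Centre of the tunnel's mouth, 8 mm above the board, 20 above the table; axes as the jig's. Tunnel 23 mm wide and high, flared to about 35 wide over the first 25 mm. A hidden stop meets the bar's tip 50 to 85 mm deep, set anew each time. Sliding on the floor takes 1 to 4 N; the stop, clamped by friction, holds up to 16 N and yields if pushed harder.
- other_grip (a point): The same point on the orange fence, of the same shape and size as the green one: to be left alone.
Mind the look-alikes: they are no part of the job. Leave any blue look-alike of the part that bears fence_grip alone.

How it is judged:
By the outcome, as a careful person would: the job done as asked, in the order asked, and still so for the second after the job is handed in, with the robot touching nothing.
It also fails if it takes over 51 s, if anything falls off the work surface, if the arm or the gripper's body presses on something with over 40 N, if the wrist force passes 120 N, or if a joint passes its speed limit or range.

### The arm

A 6-joint arm with a two-finger parallel gripper is mounted at the origin on the work surface. World frame = base frame: x ahead of the robot, y to its left, z up, the work surface at z = 0. Lengths are in m, angles in rad, forces in N, time in s.
With the tool pointing down it reaches from about 0.25 to 0.8 m from the base axis. Payload 8.5 kg.
Tool frame: the origin (TCP) lies at the very end of the fingers, on their centre line; the grasp point (between the pads) lies 19 mm behind it; z points along the fingers, y is the line along which they close (so a half turn about z gives the same grasp; the last joint's range is limited). The gripper opens to 85 mm and grips with 20 to 120 N. Pads are 22 mm wide; open, the fingers measure 114 mm over their backs; the gripper's body (76 mm by 85 mm) begins 54 mm behind the grasp point. The pads swing forward as they close: fully open they stand 13 mm farther back than shut.
Start: joints at [1.313, 0.238, -0.013, 1.319, 0, 1.571], TCP at [0.134, 0.508, 0.231] pointing down, gripper open.
Joint ranges: [-2.66, 2.66], [-1.03, 1.9], [-1.14, 1.46], [-1.82, 2.27], [-1.45, 1.34], [-3.14, 3.14]. Speed limits (rad/s): [2.22, 2.22, 2.79, 3.14, 3.14, 3.14].

### API

Orientations are given as a unit quaternion [w, x, y, z].
In Python, from bench import robot, viewer, spotter gives the robot as it stands.
- The arm moves only by the tool jog_arm, never from a script. Its argument "rows" is a list of rows, each a list of 7 numbers: the turn, a rotation vector about the world's x, y, z scaled (see below), then the shift along the world's x, y, z scaled (see below), then the opening, from -1 (shut) to 1 (fully open). A call has exactly 8 rows; each row is the pose to reach, as a shift and turn from the pose commanded when the call began; what a row does not reach only later rows make up. The controller multiplies each number of a shift by 20 cm and each number of a turn by 60 degrees. A row lasts 1/12 s, in which the tool goes at most 41.7 mm and 7.16 degrees, less where a joint would pass 70% of its speed; a pose out of reach is approached as far as the arm can. A call with a number of a shift or a turn outside -1 to 1 is refused whole. A call with a gripper value outside its range is refused whole. The fingers move at their own pace and stop on an object; "force" is the grip in N (left out, the last holds). Time passes only in rows, so rows that repeat a pose let the fingers close, or fill a call up. It gives the time, the measured TCP pose, the force, the opening and the grip force at its end, in the units of the state.
- robot.sense(): the state, without advancing time (a new reading comes with each control period).
- viewer.grab_frame(name): name is "side" or "top"; returns a dict with "pixels" (480x640x3 uint8, blue, green, red), "fx", "fy", "cx", "cy" (pixels), "D" ([k1, k2, p1, p2, k3] as OpenCV has them; the pictures are not rectified), "pose" (4x4, takes a point from camera to world coordinates). Camera axes: x right, y up, looking along -z (the intrinsics and any distortion apply to the point x, -y, -z); pixel columns grow to the right and rows downward; lengths in m; the calibration is good to about 2 mm. A picture is of the moment at which its call begins. There is no depth.
- robot.finish_job(): hands the job in; it is judged then, once.
Trained networks look in the newest picture that a camera, given by its name, has taken for a name from the list of things; names that differ only in an ending like _2 or _b are one class to them, and where a whole thing is asked for, a point or a joint stands for the part that bears it (a point fixed in the world has none). Each returns a list of dicts, best first, with "p" (0 to 1); they miss things now and then, are a little off and sometimes report something else, mostly with a low value. They report only what shows in the picture. A call takes as long as a camera call. They do not tell look-alikes from the thing itself.
- spotter.spot_in(camera, thing): "extent" ([left, top, width, height] in pixels, round what is visible of it).
The state is a dict: "t": time; "joint_pos": joint angles; "qvel": joint speeds; "effort": joint torques, N m; "tool_pos": TCP position; "tool_rot": TCP orientation; "contact_force": force on the tool from outside, world axes, zero at the start; "wrist_torque": the same for the moment, N m; "grip_width": opening from 0.0 (shut) to 1.0 (fully open); "grasp_force": force on a finger pad.
Only numpy, scipy, OpenCV 4.12 (cv2) and the standard library are available. Lean on these libraries where they do the work, as an engineer would, in place of code of your own. Each camera call takes 0.05 s, during which the arm holds its last target. There are 200 camera calls.

## Working session

There is one attempt and no reset: what is moved stays moved. The work goes in short steps, Python scripts to look and compute and a tool call to move; the robot and the scene stay as the last step left them, time stands still between calls to the robot, and variables do not carry over. Pictures are saved under pics/ and viewed, at most 10 in all, crops included, and the job is handed in when it is done.

Besides the shell and the picture viewer there is one more tool, called after "Emit:" in YAML: its name, and indented under it one key for each argument. jog_arm: Moves the arm, as the interface text tells. Its arguments: {"type":"object","properties":{"rows":{"type":"array","items":{"type":"array","items":{"type":"number","minimum":-1,"maximum":1}}},"force":{"type":"number"}},"required":["rows"]}

```bash
mkdir -p pics; cat > h.py <<'E'
import numpy as np, cv2
from bench import robot, viewer, spotter
def K(f): return np.array([[f['fx'],0,f['cx']],[0,f['fy'],f['cy']],[0,0,1.]])
def ray(f,uv):
    p=cv2.undistortPoints(np.array([[uv]],float),K(f),np.array(f['D'],float))[0,0]
    T=np.array(f['pose']); return T[:3,3], T[:3,:3]@np.array([p[0],-p[1],-1])
def onz(f,uv,z):
    o,d=ray(f,uv); return o+d*(z-o[2])/d[2]
def proj(f,P):
    T=np.array(f['pose']); q=(np.atleast_2d(P)-T[:3,3])@T[:3,:3]; q=q*[1,-1,-1]
    return cv2.projectPoints(q,np.zeros(3),np.zeros(3),K(f),np.array(f['D'],float))[0][:,0]
E
python3 - <<'E'
from h import *
for c in ('top','side'):
    f=viewer.grab_frame(c); cv2.imwrite(f'pics/{c}0.png',f['pixels'])
    print(c,f['fx'],f['cx'],f['cy'],f['D'],np.round(f['pose'],3).tolist())
    for t in ('fence_grip','jig','mouth','other_grip','fence_tip'):
        print(t,[(np.round(d['extent']).tolist(),round(d['p'],2)) for d in spotter.spot_in(c,t)])
print(robot.sense())
E
```

```text
top 539.9777389837678 322.8219631569065 244.20165412033282 [-0.01081075  0.          0.          0.          0.        ] [[-0.021, 0.997, -0.081, 0.454], [-1.0, -0.022, -0.015, -0.086], [-0.016, 0.08, 0.997, 0.866], [0.0, 0.0, 0.0, 1.0]]
fence_grip [([442.0, 178.0, 69.0, 106.0], 0.97), ([201.0, 311.0, 119.0, 65.0], 0.82)]
jig [([74.0, 167.0, 204.0, 96.0], 0.67)]
mouth [([74.0, 169.0, 204.0, 95.0], 0.96)]
other_grip [([342.0, 190.0, 61.0, 111.0], 0.95)]
fence_tip [([440.0, 182.0, 68.0, 100.0], 0.98), ([203.0, 307.0, 119.0, 67.0], 0.7)]
side 442.3211474192832 323.67828308626565 243.57719908483386 [-0.0307347  0.         0.         0.         0.       ] [[0.935, 0.219, -0.278, 0.291], [-0.353, 0.614, -0.705, -0.603], [0.017, 0.758, 0.652, 0.573], [0.0, 0.0, 0.0, 1.0]]
fence_grip [([211.0, 202.0, 65.0, 93.0], 0.87), ([340.0, 338.0, 117.0, 87.0], 0.81)]
jig [([272.0, 145.0, 107.0, 106.0], 0.64)]
mouth [([273.0, 144.0, 101.0, 104.0], 0.75)]
other_grip [([293.0, 270.0, 96.0, 67.0], 0.77)]
fence_tip [([208.0, 204.0, 73.0, 84.0], 0.85), ([343.0, 338.0, 114.0, 88.0], 0.75)]
{'t': 0.6, 'joint_pos': array([ 1.31300315e+00,  2.38190473e-01, -1.35042315e-02,  1.31918415e+00,
       -1.45642822e-07,  1.57080994e+00]), 'qvel': array([-7.90591920e-04, -3.94775186e-04, -3.94723055e-04,  4.26585166e-05,
       -1.13415603e-03, -8.65848941e-04]), 'effort': array([ 5.36723710e-04, -5.38304186e+01,  3.46583176e+01,  2.90777738e-03,
        9.34366653e-05, -2.71627179e-06]), 'tool_pos': array([0.13383728, 0.5076131 , 0.23127957]), 'tool_rot': array([-5.23157645e-06,  1.28546715e-01,  9.91703454e-01, -4.09310781e-05]), 'contact_force': array([ 0.20883566,  0.58179049, -0.78765858]), 'wrist_torque': array([-0.03310043,  0.01842623,  0.00627816]), 'grasp_force': 0.0, 'grip_width': 0.9972524914829035}
```

View pics/top0.png

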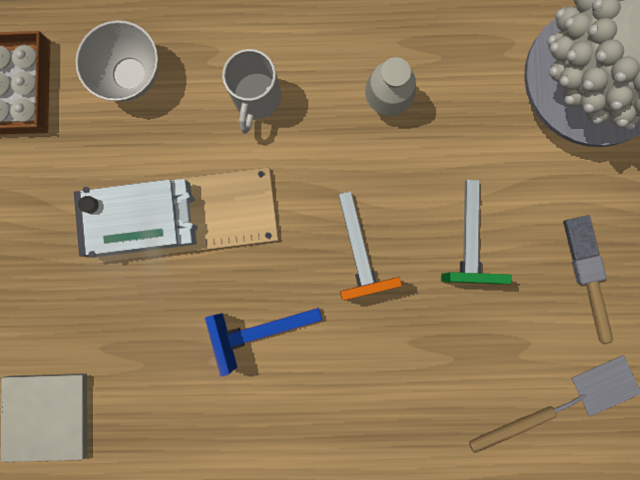

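View pics/side0.png

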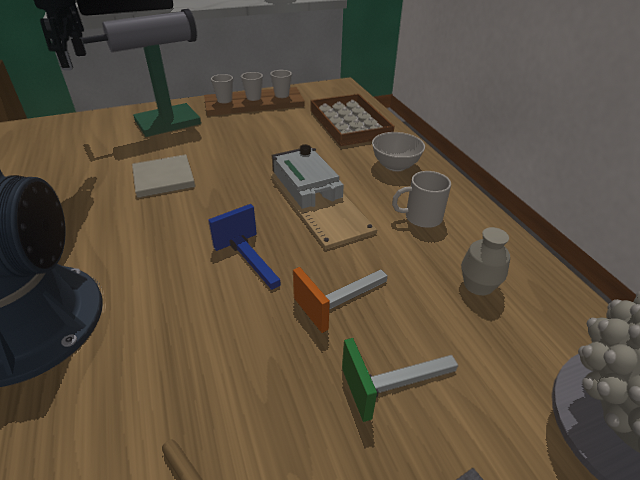

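The top view shows the green fence with its plate at (476,278) and its bar running up to (472,182). The jig is at left with its mouth at about (190,212), opening to the right. The orange fence (370,250) and the blue look-alike (260,340) lie between them. The side view agrees.

```bash
python3 - <<'E'
from h import *
from scipy.optimize import minimize
fs={c:viewer.grab_frame(c) for c in('top','side')}
ms={}
for c,f in fs.items():
    h=cv2.cvtColor(f['pixels'],cv2.COLOR_BGR2HSV)
    m=cv2.inRange(h,(45,110,40),(85,255,255))
    r=(430,260,530,295) if c=='top' else (335,330,385,425)
    k=np.zeros_like(m);k[r[1]:r[3],r[0]:r[2]]=1;ms[c]=(m>0)*k
    print(c,ms[c].sum())
def box(p,x0,x1,y0,y1,z0,z1):
    c,s=np.cos(p[2]),np.sin(p[2])
    return np.array([[p[0]+c*a-s*b,p[1]+s*a+c*b,p[3]+z] for a in(x0,x1) for b in(y0,y1) for z in(z0,z1)])
def cost(p,ret=0):
    p=np.array(p)*[.01,.01,.05,.01]; e=0
    for c,f in fs.items():
        q=proj(f,box(p,-.007,.007,-.045,.045,0,.07))
        h=cv2.convexHull(np.round(q*256).astype(np.int32))
        S=4; M=np.zeros((480*S,640*S),np.uint8)
        h=cv2.convexHull(((q+.5)*S-.5).astype(np.float32)); cv2.fillConvexPoly(M,np.round(h*16).astype(np.int32),1,cv2.LINE_8,4)
        m=cv2.resize(ms[c].astype(np.uint8),None,fx=S,fy=S,interpolation=cv2.INTER_NEAREST)
        e+=1-(m&M).sum()/(m|M).sum()
    return e
o=onz(fs['top'],(476,279),.05);print('init',o)
best=min((minimize(cost,[o[0]*100,o[1]*100,y/.05,0],method='Nelder-Mead',options=dict(maxiter=160,initial_simplex=np.array([o[0]*100,o[1]*100,y/.05,0])+np.vstack([np.zeros(4),np.eye(4)]))) for y in(-.05,.05)),key=lambda r:r.fun)
p=best.x*[.01,.01,.05,.01];print('fence x y yaw z',p,best.fun)
for c,f in fs.items(): print(c,'tip proj',proj(f,box(p,.157,.157,-.01,.01,0,.016)).round(1).tolist())
t,s=fs['top']['pixels'],fs['side']['pixels']
cv2.imwrite('pics/jt.png',cv2.resize(t[150:280,60:290],None,fx=3.4,fy=3.4,interpolation=cv2.INTER_CUBIC))
cv2.imwrite('pics/js.png',cv2.resize(s[135:255,260:390],None,fx=5,fy=5,interpolation=cv2.INTER_CUBIC)[:600])
E
```

```text
top 675
side 1564
init [ 0.4619799  -0.30305385  0.05      ]
fence x y yaw z [ 0.46416036 -0.30446912 -0.06349101 -0.00290339] 0.17260551631872534
top tip proj [[476.2, 181.6], [478.9, 179.7], [463.9, 181.1], [466.3, 179.2], [476.2, 181.6], [478.9, 179.7], [463.9, 181.1], [466.3, 179.2]]
side tip proj [[456.1, 371.7], [458.4, 365.6], [449.5, 360.9], [451.7, 354.7], [456.1, 371.7], [458.4, 365.6], [449.5, 360.9], [451.7, 354.7]]
```

View pics/jt.png

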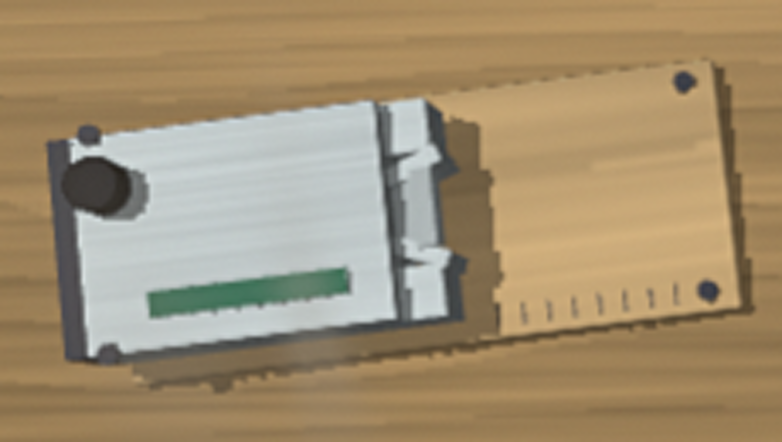

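View pics/js.png

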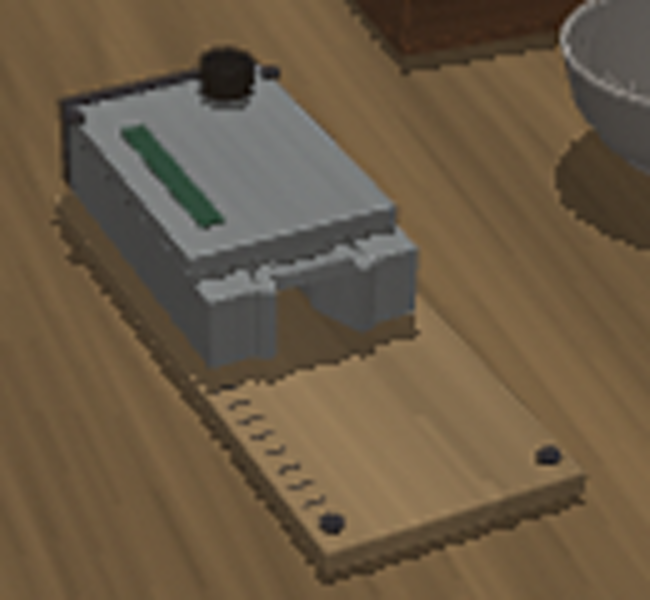

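The crops show the board's front corners at (269.4,167.9) and (277.9,239.6) in the top view, and at (376.6,229.2) and (324.2,245.6) in the side view. The foot of the guide's front face runs from (302.2,208.0) to (342.6,197.6) in the side view.

```bash
python3 - <<'E'
from h import *
from scipy.optimize import least_squares
T=viewer.grab_frame('top');S=viewer.grab_frame('side')
obs=[(T,(-.13,-.06,.012),(269.4,167.9)),(T,(-.13,.06,.012),(277.9,239.6)),(S,(-.13,-.06,.012),(376.4,229.1)),(S,(-.13,.06,.012),(324.1,245.5)),(S,(0,.05,.012),(302.2,208)),(S,(0,-.05,.012),(342.6,197.6)),(T,(0,-.05,.044),(-1,0)),]
def W(p,a):
    c,s=np.cos(p[2]),np.sin(p[2]);return np.array([p[0]+c*a[0]-s*a[1],p[1]+s*a[0]+c*a[1],p[3]+a[2]])
r=lambda p:np.concatenate([proj(f,W(p,a))[0]-uv for f,a,uv in obs if uv[0]>0])
s=least_squares(r,[.5,.1,1.6,0]);p=s.x;print('jig',p,s.fun.round(1))
print(T is S, [np.round(proj(T,W(p,a))[0],1).tolist() for a in[(0,.05,.012),(0,-.05,.012),(.16,.06,.012),(.16,-.06,.012),(.165,.05,.056),(.165,-.05,.056),(.165,.05,.012)]])
print([np.round(proj(S,W(p,a))[0],1).tolist() for a in[(.165,.05,.056),(.165,-.05,.056)]])
# triangulated board corners
for i,j in((0,2),(1,3)):
    o1,d1=ray(T,obs[i][2]);o2,d2=ray(S,obs[j][2]);k=np.linalg.lstsq(np.c_[d1,-d2],o2-o1,rcond=None)[0];a,b=o1+k[0]*d1,o2+k[1]*d2;print('tri',(a+b)/2,np.linalg.norm(a-b))
# jig-direction vs 0.12 m width
E
```

```text
jig [ 5.76903898e-01  1.33696976e-01  1.66782919e+00 -9.54372755e-04] [-0.1 -0.8 -0.3  1.2  0.8  0.1  0.2  0.2 -0.6  0.4  0.2 -0.4]
False [[196.1, 244.3], [190.0, 182.9], [97.6, 262.4], [91.4, 188.7], [81.3, 254.9], [76.1, 190.3], [94.0, 256.6]]
[[272.5, 155.3], [311.3, 146.6]]
tri [0.64744787 0.00997626 0.0119827 ] 0.0005275846152773764
tri [ 0.53050193 -0.0017203   0.01156556] 0.0024438802859533476
```

Emit:
jog_arm:
  rows:
    - [0,0,-0.04,0.05,-0.125,0,1]
    - [0,0,-0.08,0.1,-0.25,0,1]
    - [0,0,-0.12,0.15,-0.375,0,1]
    - [0,0,-0.16,0.2,-0.5,0,1]
    - [0,0,-0.2,0.25,-0.625,0,1]
    - [0,0,-0.24,0.3,-0.75,0,1]
    - [0,0,-0.28,0.35,-0.875,0,1]
    - [0,0,-0.33,0.41,-1,0,1]
  force: 40

```text
t: 1.47
tool_pos: [0.2158, 0.3064, 0.2314]
tool_rot: [0.0, 0.298, 0.955, 0.0]
contact_force: [0.6, 0.8, -0.1]
grip_width: 0.999
grasp_force: 0.0
```

Emit:
jog_arm:
  rows:
    - [0,0,-0.04,0.05,-0.125,0,1]
    - [0,0,-0.08,0.1,-0.25,0,1]
    - [0,0,-0.12,0.15,-0.375,0,1]
    - [0,0,-0.16,0.2,-0.5,0,1]
    - [0,0,-0.2,0.25,-0.625,0,1]
    - [0,0,-0.24,0.3,-0.75,0,1]
    - [0,0,-0.28,0.35,-0.875,0,1]
    - [0,0,-0.33,0.41,-1,0,1]

```text
t: 2.13
tool_pos: [0.2978, 0.1063, 0.2315]
tool_rot: [0.0, 0.458, 0.889, 0.0]
contact_force: [0.9, 1.2, 0.5]
grip_width: 0.999
grasp_force: 0.0
```

Emit:
jog_arm:
  rows:
    - [0,0,-0.04,0.05,-0.125,0,1]
    - [0,0,-0.08,0.1,-0.25,0,1]
    - [0,0,-0.12,0.15,-0.375,0,1]
    - [0,0,-0.16,0.2,-0.5,0,1]
    - [0,0,-0.2,0.25,-0.625,0,1]
    - [0,0,-0.24,0.3,-0.75,0,1]
    - [0,0,-0.28,0.35,-0.875,0,1]
    - [0,0,-0.33,0.41,-1,0,1]

```text
t: 2.8
tool_pos: [0.3799, -0.0938, 0.2315]
tool_rot: [0.0, 0.604, 0.797, 0.0]
contact_force: [0.4, 0.3, -1.2]
grip_width: 0.998
grasp_force: 0.0
```

Emit:
jog_arm:
  rows:
    - [0,0,-0.04,0.05,-0.125,0,1]
    - [0,0,-0.08,0.1,-0.25,0,1]
    - [0,0,-0.12,0.15,-0.375,0,1]
    - [0,0,-0.16,0.2,-0.5,0,1]
    - [0,0,-0.2,0.25,-0.625,-0.1,1]
    - [0,0,-0.24,0.3,-0.75,-0.2,1]
    - [0,0,-0.28,0.35,-0.875,-0.3,1]
    - [0,0,-0.33,0.41,-1,-0.4,1]

```text
t: 3.47
tool_pos: [0.4619, -0.2938, 0.1505]
tool_rot: [0.0, 0.732, 0.681, -0.0]
contact_force: [-0.1, 0.0, -0.4]
grip_width: 0.998
grasp_force: 0.0
```

```bash
python3 - <<'E'
from h import *
s=robot.sense();q=s['tool_rot'];from scipy.spatial.transform import Rotation as R
y=R.from_quat(np.r_[q[1:],q[0]]).as_matrix();print(s['t'],s['tool_pos'],np.degrees(np.arctan2(y[1,1],y[0,1])),y[:,2],s['joint_pos'],s['contact_force'])
E
```

```text
3.4667 [ 0.4619454  -0.29381815  0.15046656] -4.104490663028593 [ 1.94140417e-04 -2.51871792e-04 -9.99999949e-01] [-5.66441815e-01  3.14613151e-01 -1.17810840e-01  1.13807335e+00
 -1.08351232e-04  1.07599140e+00] [-0.09167888  0.042324   -0.44186862]
```

Emit:
jog_arm:
  rows:
    - [0,0,0.004,0.01,-0.03,-0.08,1]
    - [0,0,0.008,0.01,-0.053,-0.18,1]
    - [0,0,0.008,0.01,-0.053,-0.28,1]
    - [0,0,0.008,0.01,-0.053,-0.38,1]
    - [0,0,0.008,0.01,-0.053,-0.48,1]
    - [0,0,0.008,0.01,-0.053,-0.55,1]
    - [0,0,0.008,0.01,-0.053,-0.6,1]
    - [0,0,0.008,0.01,-0.053,-0.6,1]

```text
t: 4.13
tool_pos: [0.4628, -0.3023, 0.0294]
tool_rot: [-0.002, 0.728, 0.685, -0.0]
contact_force: [-0.6, 0.0, -0.5]
grip_width: 0.999
grasp_force: 0.0
```

Emit:
jog_arm:
  rows:
    - [0,0,0,0,0,0,-0.3]
    - [0,0,0,0,0,0,-1]
    - [0,0,0,0,0,0,-1]
    - [0,0,0,0,0,0,-1]
    - [0,0,0,0,0,0,-1]
    - [0,0,0,0,0,0,-1]
    - [0,0,0,0,0,0,-1]
    - [0,0,0,0,0,0,-1]
  force: 50

```text
t: 4.8
tool_pos: [0.4642, -0.3032, 0.0319]
tool_rot: [0.0, 0.728, 0.685, 0.0]
contact_force: [0.3, 0.3, 5.9]
grip_width: 0.157
grasp_force: 50.0
```

```bash
python3 - <<'E'
from h import *
for c,r in (('top',(420,160,540,310)),('side',(300,260,480,440))):
    f=viewer.grab_frame(c); cv2.imwrite(f'pics/g{c}.png',f['pixels'])
a=cv2.imread('pics/gtop.png')[150:310,410:550];b=cv2.imread('pics/gside.png')[280:440,310:480]
cv2.imwrite('pics/g.png',cv2.resize(np.hstack([a,b]),None,fx=2.5,fy=2.5))
print(robot.sense()['t'])
E
```

```text
4.9
```

View pics/g.png

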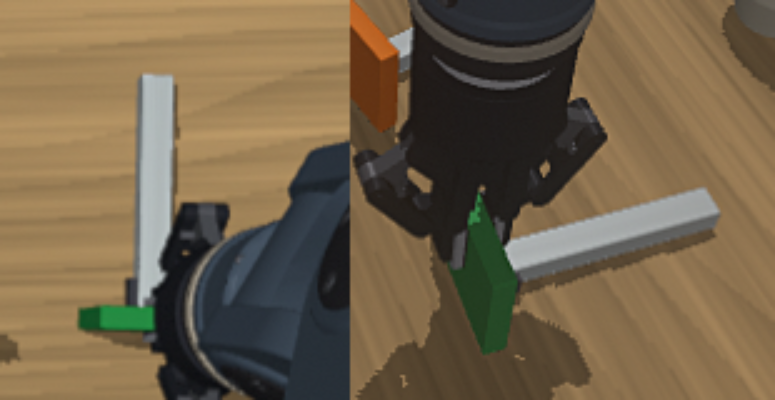

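The pictures show the plate gripped squarely, with the bar straight and the fingers clear above it. Next I lift, turn and carry it.

Emit:
jog_arm:
  rows:
    - [0,0,0,0,0,0.06,-1]
    - [0,0,0.06,0,0.02,0.15,-1]
    - [0,0,0.16,0,0.05,0.25,-1]
    - [0,0,0.27,0,0.1,0.35,-1]
    - [0,0,0.38,0,0.15,0.43,-1]
    - [0,0,0.49,0,0.2,0.48,-1]
    - [0,0,0.6,0,0.25,0.5,-1]
    - [0,0,0.7,0,0.3,0.5,-1]
  force: 70

```text
t: 5.57
tool_pos: [0.464, -0.2427, 0.1321]
tool_rot: [0.0, 0.432, 0.902, -0.0]
contact_force: [0.0, -0.3, -3.5]
grip_width: 0.157
grasp_force: 68.6
```

Emit:
jog_arm:
  rows:
    - [0,0,0.11,0.05,0.1,0,-1]
    - [0,0,0.22,0.12,0.22,0,-1]
    - [0,0,0.33,0.2,0.35,0,-1]
    - [0,0,0.44,0.3,0.5,0,-1]
    - [0,0,0.55,0.4,0.65,0,-1]
    - [0,0,0.66,0.5,0.78,0,-1]
    - [0,0,0.77,0.6,0.89,0,-1]
    - [0,0,0.87,0.655,0.95,0,-1]

```text
t: 6.23
tool_pos: [0.5963, -0.0502, 0.1306]
tool_rot: [-0.0, -0.01, 1.0, 0.0]
contact_force: [-0.4, -0.9, -3.7]
grip_width: 0.152
grasp_force: 68.8
```

Emit:
jog_arm:
  rows:
    - [0,0,0.04,0,0,0,-1]
    - [0,0,0.08,0,0,0,-1]
    - [0,0,0.08,0,0,-0.03,-1]
    - [0,0,0.08,0,0,-0.08,-1]
    - [0,0,0.08,0,0,-0.15,-1]
    - [0,0,0.08,0,0,-0.2,-1]
    - [0,0,0.08,0,0,-0.2,-1]
    - [0,0,0.08,0,0,-0.2,-1]

```text
t: 6.9
tool_pos: [0.594, -0.0532, 0.0903]
tool_rot: [-0.001, -0.048, 0.999, 0.0]
contact_force: [-0.7, -1.1, -3.1]
grip_width: 0.152
grasp_force: 68.6
```

```bash
python3 - <<'E'
from h import *
s=robot.sense();q=s['tool_rot'];from scipy.spatial.transform import Rotation as R
y=R.from_quat(np.r_[q[1:],q[0]]).as_matrix();print(s['t'],s['tool_pos'],np.degrees(np.arctan2(y[1,1],y[0,1])),y[:,2],s['joint_pos'][5],s['contact_force'],s['wrist_torque'])
for c in('top','side'):
    f=viewer.grab_frame(c); cv2.imwrite(f'pics/p{c}.png',f['pixels'])
a=cv2.imread('pics/ptop.png')[150:310,60:380];b=cv2.imread('pics/pside.png')[120:280,220:420]
cv2.imwrite('pics/pa.png',cv2.resize(a,None,fx=2.5,fy=2.5));cv2.imwrite('pics/pb.png',cv2.resize(b,None,fx=3,fy=3))
E
```

```text
6.9 [ 0.59398989 -0.05316918  0.09026642] 95.44956981377426 [-2.13366763e-03  9.19330026e-05 -9.99997720e-01] -0.18433644174548322 [-0.67362563 -1.05513129 -3.10378399] [-0.073922   -0.02153984  0.01018995]
```

View pics/pa.png

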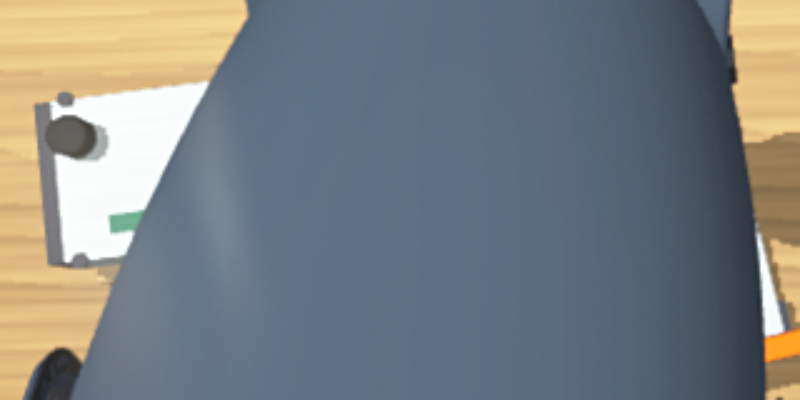

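View pics/pb.png

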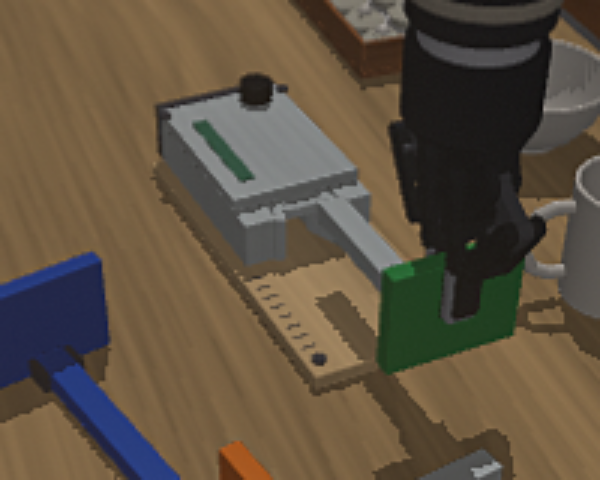

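The side crop shows the fence held level in front of the mouth; the arm hides it in the top view. I'll lower it to just above the board and check it there from the side.

Emit:
jog_arm:
  rows:
    - [0,0,0,0,0,-0.03,-1]
    - [0,0,0,0,0,-0.08,-1]
    - [0,0,0,0,0,-0.13,-1]
    - [0,0,0,0,0,-0.17,-1]
    - [0,0,0,0,0,-0.2,-1]
    - [0,0,0,0,0,-0.21,-1]
    - [0,0,0,0,0,-0.21,-1]
    - [0,0,0,0,0,-0.21,-1]

```text
t: 7.67
tool_pos: [0.5949, -0.053, 0.0492]
tool_rot: [-0.0, -0.048, 0.999, -0.0]
contact_force: [-0.1, 0.5, -3.8]
grip_width: 0.157
grasp_force: 68.9
```

```bash
python3 - <<'E'
from h import *
s=robot.sense();q=s['tool_rot'];from scipy.spatial.transform import Rotation as R
y=R.from_quat(np.r_[q[1:],q[0]]).as_matrix();yaw=np.arctan2(y[1,1],y[0,1]);print(s['t'],s['tool_pos'],np.degrees(yaw),s['contact_force'])
f=viewer.grab_frame('side');im=f['pixels']
t=s['tool_pos'];base=np.array([t[0]+.0012,t[1],t[2]-.0319])
def W(p,a,w): c,s_=np.cos(w),np.sin(w);return p+np.array([c*a[0]-s_*a[1],s_*a[0]+c*a[1],a[2]])
k=4;x0,y0=260,130
big=cv2.resize(im[y0:y0+150,x0:x0+160],None,fx=k,fy=k,interpolation=cv2.INTER_CUBIC)
def line(P,Q,col):
    a=proj(f,np.array([P,Q])); a=((a-[x0,y0]+.5)*k-.5).round().astype(int); cv2.line(big,a[0].tolist(),a[1].tolist(),col,1,cv2.LINE_AA)
for X in(-.007,):
    c=[W(base,a,yaw) for a in((X,-.045,0),(X,.045,0),(X,.045,.07),(X,-.045,.07))]
    for i in range(4): line(c[i],c[(i+1)%4],(0,0,255))
for Y,Z in((.01,.016),(-.01,.016),(.01,0)): line(W(base,(.007,Y,Z),yaw),W(base,(.157,Y,Z),yaw),(255,0,255))
line(W(base,(.157,.01,.016),yaw),W(base,(.157,-.01,.016),yaw),(255,0,255))
J=np.array([.5769,.1337,-.001]);w=1.6678
line(W(J,(-.13,0,.012),w),W(J,(0,0,.012),w),(0,255,255))
for Y in(-.0175,.0175,-.05,.05): line(W(J,(0,Y,.012),w),W(J,(0,Y,.035),w),(0,255,255))
cv2.imwrite('pics/l.png',big)
E
```

```text
7.6667 [ 0.59492484 -0.05298855  0.04923016] 95.50786586214817 [-0.07445338  0.50664231 -3.75595009]
```

View pics/l.png

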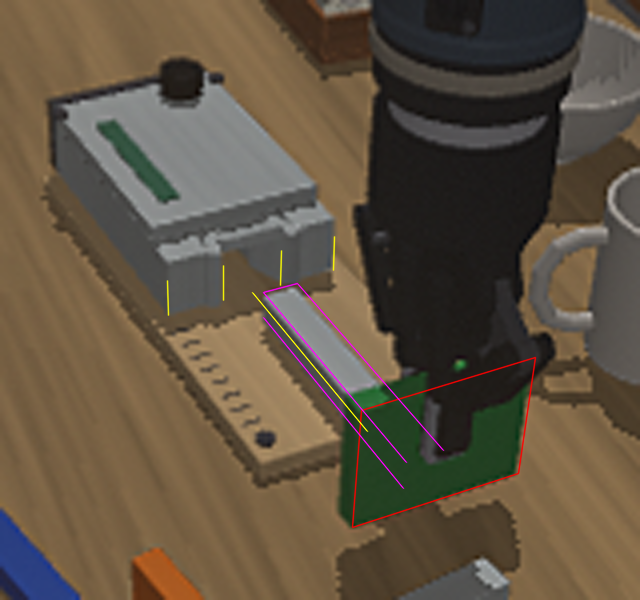

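The overlay of the predicted bar, plate and tunnel matches the picture, so alignment is within about 1 mm. I'll lower it to just above the board and enter the mouth.

Emit:
jog_arm:
  rows:
    - [0,0,0,0,0,-0.01,-1]
    - [0,0,0,0,0,-0.018,-1]
    - [0,0,0,-0.003,0.03,-0.018,-1]
    - [0,0,0,-0.006,0.06,-0.018,-1]
    - [0,0,0,-0.009,0.09,-0.018,-1]
    - [0,0,0,-0.012,0.12,-0.018,-1]
    - [0,0,0,-0.0136,0.14,-0.018,-1]
    - [0,0,0,-0.0136,0.14,-0.018,-1]

```text
t: 8.38
tool_pos: [0.592, -0.0238, 0.0458]
tool_rot: [0.0, -0.049, 0.999, 0.0]
contact_force: [0.5, 1.2, -3.9]
grip_width: 0.157
grasp_force: 68.9
```

Emit:
jog_arm:
  rows:
    - [0,0,0,-0.001,0.01,0,-1]
    - [0,0,0,-0.002,0.02,0,-1]
    - [0,0,0,-0.004,0.04,0,-1]
    - [0,0,0,-0.006,0.06,0,-1]
    - [0,0,0,-0.008,0.08,0,-1]
    - [0,0,0,-0.0097,0.1,0,-1]
    - [0,0,0,-0.0097,0.1,0,-1]
    - [0,0,0,-0.0097,0.1,0,-1]

```text
t: 9.05
tool_pos: [0.5902, -0.0047, 0.0457]
tool_rot: [-0.0, -0.048, 0.999, -0.0]
contact_force: [0.8, 0.6, -3.6]
grip_width: 0.156
grasp_force: 68.9
```

Emit:
jog_arm:
  rows:
    - [0,0,0,-0.001,0.01,0,-1]
    - [0,0,0,-0.002,0.02,0,-1]
    - [0,0,0,-0.003,0.03,0,-1]
    - [0,0,0,-0.004,0.04,0,-1]
    - [0,0,0,-0.005,0.05,0,-1]
    - [0,0,0,-0.006,0.06,0,-1]
    - [0,0,0,-0.007,0.07,0,-1]
    - [0,0,0,-0.007,0.07,0,-1]

```text
t: 9.72
tool_pos: [0.5888, 0.0095, 0.0457]
tool_rot: [0.0, -0.048, 0.999, 0.0]
contact_force: [-0.1, -0.6, -3.6]
grip_width: 0.155
grasp_force: 68.9
```

Emit:
jog_arm:
  rows:
    - [0,0,0,-0.001,0.01,0,-1]
    - [0,0,0,-0.002,0.02,0,-1]
    - [0,0,0,-0.003,0.03,0,-1]
    - [0,0,0,-0.004,0.04,0,-1]
    - [0,0,0,-0.005,0.045,0,-1]
    - [0,0,0,-0.005,0.05,0,-1]
    - [0,0,0,-0.005,0.05,0,-1]
    - [0,0,0,-0.005,0.05,0,-1]

```text
t: 10.38
tool_pos: [0.5878, 0.0191, 0.0457]
tool_rot: [0.0, -0.048, 0.999, 0.0]
contact_force: [-0.4, 0.4, -3.1]
grip_width: 0.153
grasp_force: 68.8
```

Emit:
jog_arm:
  rows:
    - [0,0,0,0,0.002,0,-1]
    - [0,0,0,0,0.004,0,-1]
    - [0,0,0,-0.001,0.007,0,-1]
    - [0,0,0,-0.001,0.01,0,-1]
    - [0,0,0,-0.0015,0.013,0,-1]
    - [0,0,0,-0.0015,0.015,0,-1]
    - [0,0,0,-0.0015,0.015,0,-1]
    - [0,0,0,-0.0015,0.015,0,-1]

```text
t: 11.05
tool_pos: [0.5875, 0.0221, 0.0457]
tool_rot: [0.0, -0.048, 0.999, -0.0]
contact_force: [-0.2, 0.2, -4.3]
grip_width: 0.154
grasp_force: 68.8
```

Emit:
jog_arm:
  rows:
    - [0,0,0,0,0.002,0,-1]
    - [0,0,0,0,0.004,0,-1]
    - [0,0,0,-0.001,0.007,0,-1]
    - [0,0,0,-0.001,0.01,0,-1]
    - [0,0,0,-0.0015,0.013,0,-1]
    - [0,0,0,-0.0015,0.015,0,-1]
    - [0,0,0,-0.0015,0.015,0,-1]
    - [0,0,0,-0.0015,0.015,0,-1]

```text
t: 11.72
tool_pos: [0.5872, 0.0251, 0.0457]
tool_rot: [0.0, -0.048, 0.999, 0.0]
contact_force: [-0.6, 0.5, -3.5]
grip_width: 0.15
grasp_force: 68.8
```

Emit:
jog_arm:
  rows:
    - [0,0,0,0,0.002,0,-1]
    - [0,0,0,0,0.004,0,-1]
    - [0,0,0,-0.001,0.007,0,-1]
    - [0,0,0,-0.001,0.01,0,-1]
    - [0,0,0,-0.0015,0.013,0,-1]
    - [0,0,0,-0.0015,0.015,0,-1]
    - [0,0,0,-0.0015,0.015,0,-1]
    - [0,0,0,-0.0015,0.015,0,-1]

```text
t: 12.38
tool_pos: [0.5869, 0.0281, 0.0457]
tool_rot: [0.0, -0.048, 0.999, -0.0]
contact_force: [0.7, -0.1, -3.7]
grip_width: 0.151
grasp_force: 68.8
```

Emit:
jog_arm:
  rows:
    - [0,0,0,0,0.002,0,-1]
    - [0,0,0,0,0.004,0,-1]
    - [0,0,0,-0.0005,0.006,0,-1]
    - [0,0,0,-0.0005,0.008,0,-1]
    - [0,0,0,-0.001,0.01,0,-1]
    - [0,0,0,-0.001,0.01,0,-1]
    - [0,0,0,-0.001,0.01,0,-1]
    - [0,0,0,-0.001,0.01,0,-1]

```text
t: 13.05
tool_pos: [0.5867, 0.0301, 0.0457]
tool_rot: [0.0, -0.048, 0.999, 0.0]
contact_force: [-0.1, 0.8, -2.6]
grip_width: 0.152
grasp_force: 68.8
```

Emit:
jog_arm:
  rows:
    - [0,0,0,0,0.002,0,-1]
    - [0,0,0,0,0.004,0,-1]
    - [0,0,0,-0.0005,0.006,0,-1]
    - [0,0,0,-0.0005,0.008,0,-1]
    - [0,0,0,-0.001,0.01,0,-1]
    - [0,0,0,-0.001,0.01,0,-1]
    - [0,0,0,-0.001,0.01,0,-1]
    - [0,0,0,-0.001,0.01,0,-1]

```text
t: 13.72
tool_pos: [0.5865, 0.032, 0.0457]
tool_rot: [0.0, -0.048, 0.999, -0.0]
contact_force: [0.9, 0.4, -4.0]
grip_width: 0.156
grasp_force: 68.8
```

Emit:
jog_arm:
  rows:
    - [0,0,0,0,0.002,0,-1]
    - [0,0,0,0,0.004,0,-1]
    - [0,0,0,-0.0005,0.006,0,-1]
    - [0,0,0,-0.0005,0.008,0,-1]
    - [0,0,0,-0.001,0.01,0,-1]
    - [0,0,0,-0.001,0.01,0,-1]
    - [0,0,0,-0.001,0.01,0,-1]
    - [0,0,0,-0.001,0.01,0,-1]

```text
t: 14.38
tool_pos: [0.5863, 0.0341, 0.0457]
tool_rot: [0.0, -0.048, 0.999, -0.0]
contact_force: [0.2, 0.6, -3.4]
grip_width: 0.157
grasp_force: 68.8
```

Emit:
jog_arm:
  rows:
    - [0,0,0,0,0.002,0,-1]
    - [0,0,0,0,0.004,0,-1]
    - [0,0,0,-0.0005,0.006,0,-1]
    - [0,0,0,-0.0005,0.008,0,-1]
    - [0,0,0,-0.001,0.01,0,-1]
    - [0,0,0,-0.001,0.01,0,-1]
    - [0,0,0,-0.001,0.01,0,-1]
    - [0,0,0,-0.001,0.01,0,-1]

```text
t: 15.05
tool_pos: [0.5861, 0.0361, 0.0457]
tool_rot: [0.0, -0.048, 0.999, 0.0]
contact_force: [0.9, 0.1, -3.5]
grip_width: 0.153
grasp_force: 68.8
```

Emit:
jog_arm:
  rows:
    - [0,0,0,0,0.002,0,-1]
    - [0,0,0,0,0.004,0,-1]
    - [0,0,0,-0.0005,0.006,0,-1]
    - [0,0,0,-0.0005,0.008,0,-1]
    - [0,0,0,-0.001,0.01,0,-1]
    - [0,0,0,-0.001,0.01,0,-1]
    - [0,0,0,-0.001,0.01,0,-1]
    - [0,0,0,-0.001,0.01,0,-1]

```text
t: 15.72
tool_pos: [0.5859, 0.0381, 0.0457]
tool_rot: [0.0, -0.048, 0.999, 0.0]
contact_force: [0.3, 0.6, -3.9]
grip_width: 0.151
grasp_force: 68.8
```

Emit:
jog_arm:
  rows:
    - [0,0,0,0,0.002,0,-1]
    - [0,0,0,0,0.004,0,-1]
    - [0,0,0,-0.0005,0.006,0,-1]
    - [0,0,0,-0.0005,0.008,0,-1]
    - [0,0,0,-0.001,0.01,0,-1]
    - [0,0,0,-0.001,0.01,0,-1]
    - [0,0,0,-0.001,0.01,0,-1]
    - [0,0,0,-0.001,0.01,0,-1]

```text
t: 16.38
tool_pos: [0.5857, 0.0401, 0.0457]
tool_rot: [0.0, -0.048, 0.999, -0.0]
contact_force: [0.3, 0.6, -3.3]
grip_width: 0.157
grasp_force: 68.8
```

Emit:
jog_arm:
  rows:
    - [0,0,0,0,0.002,0,-1]
    - [0,0,0,0,0.004,0,-1]
    - [0,0,0,-0.0005,0.006,0,-1]
    - [0,0,0,-0.0005,0.008,0,-1]
    - [0,0,0,-0.001,0.01,0,-1]
    - [0,0,0,-0.001,0.01,0,-1]
    - [0,0,0,-0.001,0.01,0,-1]
    - [0,0,0,-0.001,0.01,0,-1]

```text
t: 17.05
tool_pos: [0.5855, 0.0421, 0.0457]
tool_rot: [0.0, -0.048, 0.999, -0.0]
contact_force: [0.4, -0.0, -4.5]
grip_width: 0.152
grasp_force: 68.8
```

Emit:
jog_arm:
  rows:
    - [0,0,0,0,0.002,0,-1]
    - [0,0,0,0,0.004,0,-1]
    - [0,0,0,-0.0005,0.006,0,-1]
    - [0,0,0,-0.0005,0.008,0,-1]
    - [0,0,0,-0.001,0.01,0,-1]
    - [0,0,0,-0.001,0.01,0,-1]
    - [0,0,0,-0.001,0.01,0,-1]
    - [0,0,0,-0.001,0.01,0,-1]

```text
t: 17.72
tool_pos: [0.5854, 0.0432, 0.0458]
tool_rot: [0.0, -0.048, 0.999, -0.001]
contact_force: [1.3, -5.3, -2.1]
grip_width: 0.152
grasp_force: 69.2
```

Emit:
jog_arm:
  rows:
    - [0,0,0,0,0.0005,0,-1]
    - [0,0,0,0,0.001,0,-1]
    - [0,0,0,0,0.0015,0,-1]
    - [0,0,0,0,0.002,0,-1]
    - [0,0,0,0,0.0025,0,-1]
    - [0,0,0,0,0.0025,0,-1]
    - [0,0,0,0,0.0025,0,-1]
    - [0,0,0,0,0.0025,0,-1]

```text
t: 18.38
tool_pos: [0.5855, 0.0433, 0.046]
tool_rot: [0.0, -0.048, 0.999, -0.001]
contact_force: [1.6, -6.5, -0.5]
grip_width: 0.156
grasp_force: 69.3
```

Emit:
jog_arm:
  rows:
    - [0,0,0,0,0,-0.002,-1]
    - [0,0,0,0,0,-0.004,-1]
    - [0,0,0,0,0,-0.006,-1]
    - [0,0,0,0,0,-0.008,-1]
    - [0,0,0,0,0,-0.008,-1]
    - [0,0,0,0,0,-0.008,-1]
    - [0,0,0,0,0,-0.008,-1]
    - [0,0,0,0,0,-0.008,-1]

```text
t: 19.05
tool_pos: [0.5856, 0.0432, 0.0445]
tool_rot: [0.0, -0.048, 0.999, -0.001]
contact_force: [-0.5, -8.5, 0.8]
grip_width: 0.153
grasp_force: 69.5
```

Emit:
jog_arm:
  rows:
    - [0,0,0,0,0,-0.002,-1]
    - [0,0,0,0,0,-0.003,-1]
    - [0,0,0,0,0,-0.003,-1]
    - [0,0,0,0,0,-0.003,-1]
    - [0,0,0,0,0,-0.003,-1]
    - [0,0,0,0,0,-0.003,-1]
    - [0,0,0,0,0,-0.003,-1]
    - [0,0,0,0,0,-0.003,-1]
  force: 25

```text
t: 19.72
tool_pos: [0.5856, 0.0432, 0.044]
tool_rot: [0.0, -0.048, 0.999, -0.001]
contact_force: [0.1, -8.7, 1.6]
grip_width: 0.158
grasp_force: 69.6
```

Emit:
jog_arm:
  rows:
    - [0,0,0,0,0,0,-0.6]
    - [0,0,0,0,0,0,-0.5]
    - [0,0,0,0,0,0,-0.4]
    - [0,0,0,0,0,0,-0.4]
    - [0,0,0,0,0,0,-0.4]
    - [0,0,0,0,0,0,-0.4]
    - [0,0,0,0,0,0,-0.4]
    - [0,0,0,0,0,0,-0.4]

```text
t: 20.38
tool_pos: [0.5853, 0.0446, 0.0434]
tool_rot: [-0.0, -0.048, 0.999, -0.0]
contact_force: [0.0, 0.3, -0.6]
grip_width: 0.298
grasp_force: 0.0
```

```bash
python3 - <<'E'
from h import *
f=viewer.grab_frame('side');cv2.imwrite('pics/r.png',cv2.resize(f['pixels'][120:270,250:410],None,fx=4,fy=4,interpolation=cv2.INTER_CUBIC))
E
```

```text
(no output)
```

View pics/r.png

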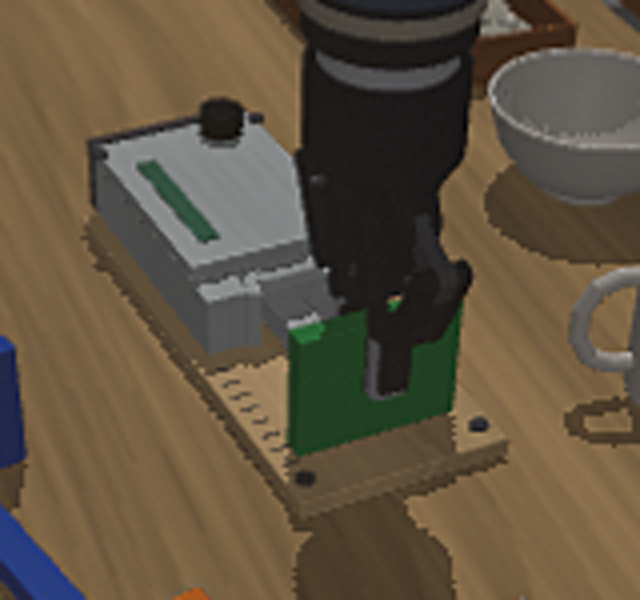

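The picture shows the fence released and standing on the board, with its bar in the tunnel. I'll give it a gentle nudge with the rear finger to confirm it is seated.

Emit:
jog_arm:
  rows:
    - [0,0,0,0,0.003,0,-0.4]
    - [0,0,0,0,0.006,0,-0.4]
    - [0,0,0,-0.001,0.009,0,-0.4]
    - [0,0,0,-0.001,0.012,0,-0.4]
    - [0,0,0,-0.001,0.015,0,-0.4]
    - [0,0,0,-0.002,0.018,0,-0.4]
    - [0,0,0,-0.002,0.02,0,-0.4]
    - [0,0,0,-0.002,0.02,0,-0.4]

```text
t: 21.1
tool_pos: [0.5849, 0.0486, 0.0435]
tool_rot: [-0.0, -0.048, 0.999, -0.0]
contact_force: [0.2, -0.2, 0.3]
grip_width: 0.296
grasp_force: 0.0
```

Emit:
jog_arm:
  rows:
    - [0,0,0,0,0.001,0,-0.4]
    - [0,0,0,0,0.002,0,-0.4]
    - [0,0,0,0,0.003,0,-0.4]
    - [0,0,0,0,0.004,0,-0.4]
    - [0,0,0,0,0.005,0,-0.4]
    - [0,0,0,0,0.005,0,-0.4]
    - [0,0,0,0,0.005,0,-0.4]
    - [0,0,0,0,0.005,0,-0.4]

```text
t: 21.77
tool_pos: [0.5849, 0.0489, 0.0435]
tool_rot: [-0.0, -0.048, 0.999, -0.001]
contact_force: [0.1, -4.7, 1.4]
grip_width: 0.302
grasp_force: 2.6
```

Emit:
jog_arm:
  rows:
    - [0,0,0,0,0.001,0,-0.4]
    - [0,0,0,0,0.002,0,-0.4]
    - [0,0,0,0,0.003,0,-0.4]
    - [0,0,0,0,0.003,0,-0.4]
    - [0,0,0,0,0.003,0,-0.4]
    - [0,0,0,0,0.003,0,-0.4]
    - [0,0,0,0,0.003,0,-0.4]
    - [0,0,0,0,0.003,0,-0.4]

```text
t: 22.43
tool_pos: [0.585, 0.049, 0.0435]
tool_rot: [0.0, -0.048, 0.999, -0.001]
contact_force: [0.3, -7.9, 0.3]
grip_width: 0.3
grasp_force: 4.0
```

The push rose to 7.9 N with no movement, so the bar is home. Next I centre the fingers and retreat straight up.

Emit:
jog_arm:
  rows:
    - [0,0,0,0,-0.007,0,-0.4]
    - [0,0,0,0.001,-0.014,0,-0.4]
    - [0,0,0,0.002,-0.021,0,-0.4]
    - [0,0,0,0.002,-0.028,0,-0.4]
    - [0,0,0,0.002,-0.03,0,-0.4]
    - [0,0,0,0.002,-0.03,0,-0.4]
    - [0,0,0,0.002,-0.03,0,-0.4]
    - [0,0,0,0.002,-0.03,0,-0.4]

```text
t: 23.1
tool_pos: [0.5853, 0.0442, 0.0435]
tool_rot: [0.0, -0.048, 0.999, -0.0]
contact_force: [-1.3, 0.1, 0.9]
grip_width: 0.296
grasp_force: 0.0
```

Emit:
jog_arm:
  rows:
    - [0,0,0,0,0,0.02,-0.4]
    - [0,0,0,0,0,0.06,-0.4]
    - [0,0,0,0,0,0.12,-0.4]
    - [0,0,0,0,0,0.2,-0.4]
    - [0,0,0,0,0,0.3,-0.4]
    - [0,0,0,0,0,0.4,-0.4]
    - [0,0,0,0,0,0.5,-0.4]
    - [0,0,0,0,0,0.6,-0.4]

```text
t: 23.77
tool_pos: [0.5852, 0.0442, 0.1654]
tool_rot: [0.0, -0.048, 0.999, -0.0]
contact_force: [-0.0, 0.6, -0.9]
grip_width: 0.301
grasp_force: 0.0
```

Emit:
jog_arm:
  rows:
    - [0,0,0,-0.1,-0.1,0,-0.4]
    - [0,0,0,-0.25,-0.2,0,-0.4]
    - [0,0,0,-0.4,-0.3,0,-0.4]
    - [0,0,0,-0.55,-0.4,0,-0.4]
    - [0,0,0,-0.7,-0.5,0,-0.4]
    - [0,0,0,-0.85,-0.6,0,-0.4]
    - [0,0,0,-1,-0.7,0,-0.4]
    - [0,0,0,-1,-0.7,0,-0.4]

```text
t: 24.43
tool_pos: [0.3802, -0.0975, 0.1641]
tool_rot: [-0.001, -0.047, 0.999, -0.0]
contact_force: [-0.4, -0.4, 0.1]
grip_width: 0.299
grasp_force: 0.0
```

```bash
python3 - <<'E'
from h import *
f=viewer.grab_frame('top')['pixels'];g=viewer.grab_frame('side')['pixels']
cv2.imwrite('pics/end.png',np.hstack([cv2.resize(f[140:320,60:360],None,fx=1.5,fy=1.5),cv2.resize(g[120:300,240:440],None,fx=1.5,fy=1.5)]))
E
```

```text
(no output)
```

View pics/end.png

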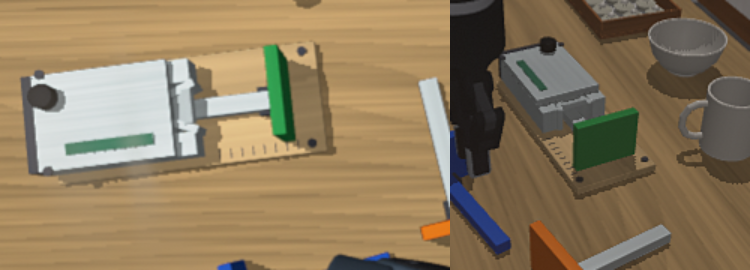

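Both views show the fence seated straight in the guide and resting on the board, with the other fences in place and the arm clear.

```bash
python3 -c "
from bench import robot
print(robot.finish_job())"
```

```text
the job is handed in; nothing more can be done
None
```

I handed the job in at about 24.5 s: the green fence's bar is in the tunnel against the stop at about 66 mm, where pushes of up to about 9 N (the stop holds 16 N) did not move it, and the fence is released on the board with everything else left alone.

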